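# Pin the saucer mould into register

### The arm

A 6-joint arm with a two-finger parallel gripper is mounted at the origin on a cart in front of the work surface, level with it; the furniture and walls round the work are solid. World frame = base frame: x ahead of the robot, y to its left, z up, the work surface at z = 0. Lengths are in m, angles in rad, forces in N, time in s.
With the tool pointing down it reaches from about 0.3 to 0.775 m from the base axis. Payload 14.6 kg.
Tool frame: the origin (TCP) lies at the centre of the arm's flange, where the gripper is bolted on; the fingertips stand 199 mm ahead of it and the grasp point (between the pads) lies ctrl.tcp_to_grasp ahead of it (ctrl.tcp_to_grasp is the distance from the TCP to the grasp point, in m); z points along the fingers, y is the line along which they close (so a half turn about z gives the same grasp; the last joint's range is limited). The gripper opens to 94 mm and grips with 3 to 60 N. Pads are 16 mm wide; open, the fingers measure 119 mm over their backs; the gripper's body (75 mm by 177 mm) begins 78 mm behind the grasp point.
Start: joints at [-1.344, 0.3, 1.521, -0, 1.321, -0.067], TCP at [0.159, -0.526, 0.405] pointing down, gripper open.
Joint ranges: [-3.03, 3.03], [-0.79, 2.21], [0.23, 2.52], [-1.04, 4.18], [0, 3.07], [-2.55, 2.55]. Speed limits (rad/s): [2.22, 2.22, 2.57, 3.14, 3.14, 3.14].

### API

Orientations are given as [roll, pitch, yaw] about the fixed x, y, z axes, in that order (R = Rz(yaw) Ry(pitch) Rx(roll)).
In Python, from station import ctrl gives the robot as it stands. The module is installed in compiled form; this text tells all that it offers.
- The arm moves only by the shell command python3 -m jog 'ROWS' [OPENING] [FORCE]. ROWS is JSON, a list of rows, each a list of 6 numbers: the shift along the tool's x, y, z in cm, then the turn, a rotation vector about the tool's x, y, z in rad. In form: [[tx, ty, tz, ax, ay, az], ...]. A call has 1 to 8 rows; each row is the pose to reach, as a shift and turn from the pose commanded when the call began, along the tool's axes at that moment; what a row does not reach only later rows make up. A row lasts 1/10 s, in which the tool goes at most 50 mm and 8.59 degrees, less where a joint would pass 70% of its speed; a pose out of reach is approached as far as the arm can. A call with a gripper value outside its range is refused whole. OPENING is the opening in per cent of the stroke, from 0 (shut) to 100 (fully open), set as the call begins (- or left out, the last holds). The fingers move at their own pace and stop on an object; FORCE is the grip in N (left out, the last holds). Time passes only in rows, so rows that repeat a pose let the fingers close. It gives the time, the measured TCP pose, the force, the opening and the grip force at its end, in the units of the state.
- ctrl.get_obs(): the state, without advancing time (a new reading comes with each control period).
- ctrl.camera(name): name is "side" or "top" or "wrist"; returns a dict with "img" (420x560x3 uint8, blue, green, red), "intrinsics" (3x3 intrinsics, pixels), "k1" (the pictures are not rectified: a ray, as slopes to the right and down, at radius r is drawn at 1 + k1 r^2 times it, then the intrinsics apply), "R" (3x3) and "t" (3): a world point X has camera coordinates R X + t. Camera axes: x right, y down, z forward; pixel columns grow to the right and rows downward; lengths in m; the calibration is good to about 2 mm. A picture is of the moment at which its call begins. There is no depth.
- ctrl.hand_in(): hands the job in; it is judged then, once.
The state is a dict: "time_s": time; "qpos": joint angles; "joint_vel": joint speeds; "tau": joint torques, N m; "ee_pos": TCP position; "eef_rot": TCP orientation; "force": force on the tool from outside, world axes, zero at the start; "moment": the same for the moment, N m; "grip_width": finger opening in m; "grip_force": force on a finger pad.
Only numpy, scipy, OpenCV 4.12 (cv2) and the standard library are available. Lean on these libraries where they do the work, as an engineer would, in place of code of your own. Each camera call takes 0.05 s, during which the arm holds its last target. There are 200 camera calls.

### The job

The two boards of the wooden saucer mould are out of line at the end without a pin. Take the tapered pin with the tall handle from the pin rack and push it down through both holes at that end, so that its taper draws the upper board into line (do not push the board straight by hand). Push it home until its collar sits on the upper board, and let go of it there.

Things in the scene. Friction and masses are not known exactly. Their poses are not given: they have to be found in the camera images.
- taper_pin: Tapered wooden pin upright in a rack (rail top z 70 mm; 3 pins 65 mm apart in a row running left-right, +-17 deg; the others' handles stand 34 mm). Origin: axis, underside of collar (44 mm wide, 6 thick); z up. Round handle 24 mm thick, top 62 mm above origin; pinch fore and aft. Below: 31 mm thick for 26 mm, then tapers to an 8 mm nose 58 mm below origin; lift 70 mm to clear the rack. 80 g.
- lower_hole (a point): Centre of the mouth of the 34 mm through-hole in the mould's fixed base board (130 x 300 mm), 42 mm above the bench, under the upper board. z up, y along the mould away from the fixed pin seated at its other end (top 124 mm above the bench: carry over it). The pin ends on this axis, its origin 20 mm above this point, collar on the upper board, nose 4 mm clear of the bench.
- upper_hole (a point): Centre of the mouth of the 34 mm through-hole in the upper board (120 x 290 x 20 mm, big round opening in its middle), on its top face, 62 mm above the bench. Starts 9 to 12 mm to one side of lower_hole; the holes' overlap is 22 to 25 mm wide, its middle midway between the two points: start the pin's nose there.
- upper_board (a joint): Turn of the upper board about the seated pin, 200 mm from the holes; rad, counterclockwise from above. 0 is in line; starts at 0.045 to 0.060, stops at -0.03 and 0.075. It turns stiffly (about 1 N at the holes) and stays where left; a few newtons down on the tapered pin draw it into line.
There are look-alikes about, which are no part of the job. What is shaped like the taper_pin but red or turquoise is not meant.

How it is judged:
By the outcome, as a careful person would: the job done as asked, in the order asked, and still so for the second after the job is handed in, with the robot touching nothing.
It also fails if it takes over 38 s, if anything falls off the work surface, if the arm or the gripper's body presses on something with over 40 N, if the wrist force passes 120 N, or if a joint passes its speed limit or range.

## Working session

There is one attempt and no reset: what is moved stays moved. The work goes in short steps, Python scripts to look and compute and a shell command to move; the robot and the scene stay as the last step left them, time stands still between calls to the robot, and variables do not carry over. Pictures are saved under pics/ and viewed, at most 10 in all, crops included, and the job is handed in when it is done.

```bash
mkdir -p pics; cat > h.py <<'E'
import numpy as np, cv2, pickle
from station import ctrl
def snap(n,tag):
    c=ctrl.camera(n); pickle.dump(c,open(f'pics/{tag}.pkl','wb')); cv2.imwrite(f'pics/{tag}.png',c['img']); return c
def load(tag): return pickle.load(open(f'pics/{tag}.pkl','rb'))
def ray(c,u,v):
    K=np.array(c['intrinsics']); d=np.array([(u-K[0,2])/K[0,0],(v-K[1,2])/K[1,1]]); s=d.copy()
    for _ in range(30): s=d/(1+c['k1']*(s@s))
    R=np.array(c['R']); return -R.T@np.array(c['t']), R.T@np.array([s[0],s[1],1])
def atz(c,u,v,z):
    o,d=ray(c,u,v); return o+d*(z-o[2])/d[2]
def proj(c,X):
    X=np.array(c['R'])@np.array(X)+np.array(c['t']); s=X[:2]/X[2]; s=s*(1+c['k1']*(s@s)); K=np.array(c['intrinsics']); return K[0,0]*s[0]+K[0,2],K[1,1]*s[1]+K[1,2]
def crop(tag,u0,v0,w,h,k):
    im=load(tag)['img'][v0:v0+h,u0:u0+w]; cv2.imwrite(f'pics/{tag}_c{u0}.png',cv2.resize(im,None,fx=k,fy=k,interpolation=cv2.INTER_CUBIC))
E
python3 - <<'E'
from h import *
a=snap('top','top0');b=snap('side','side0')
cv2.imwrite('pics/both.png',cv2.resize(np.vstack([a['img'],b['img']]),(448,672))[:600] if 0 else np.hstack([cv2.resize(a['img'],(400,300)),cv2.resize(b['img'],(400,300))]))
o=ctrl.get_obs();print(ctrl.tcp_to_grasp,o['ee_pos'],o['eef_rot'],o['grip_width'],o['time_s'])
for c in(a,b):print(-np.array(c['R']).T@np.array(c['t']))
E
```

```text
0.1804 [ 0.15926184 -0.52641515  0.4041713 ] [-3.14063479e+00 -6.19129171e-05  2.93772279e-01] 0.09400289460635722 0.1
[ 0.45676143 -0.07843491  0.96879518]
[0.09424716 0.60130942 0.79213916]
```

View pics/top0.png

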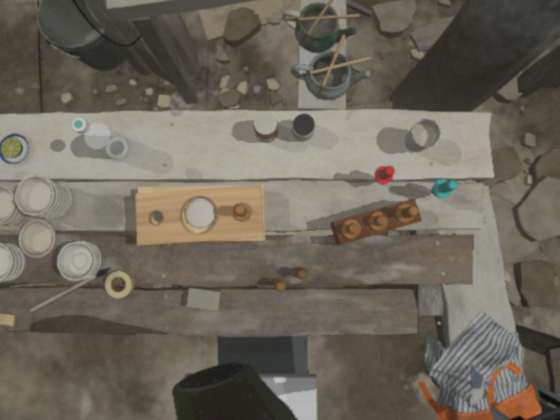

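View pics/side0.png

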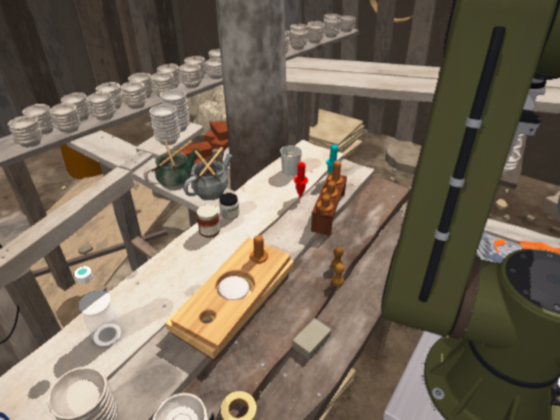

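Top: the mould's hole is near (156,217) and its seated pin near (242,211). The rack pins are at (350,228), (378,220) and (408,211). The next step is enlarged crops.

```bash
python3 - <<'E'
from h import *
a=load('top0')['img'];b=load('side0')['img']
r=lambda i,u,v,w,h:cv2.resize(i[v:v+h,u:u+w],(400,300),interpolation=cv2.INTER_CUBIC)
cv2.imwrite('pics/m.png',np.vstack([np.hstack([r(a,325,185,100,75),r(b,290,140,80,100*3//5)]),np.hstack([r(a,130,187,60,45+15-15),r(b,170,285,80,60)])]))
E
```

```text
(no output)
```

View pics/m.png

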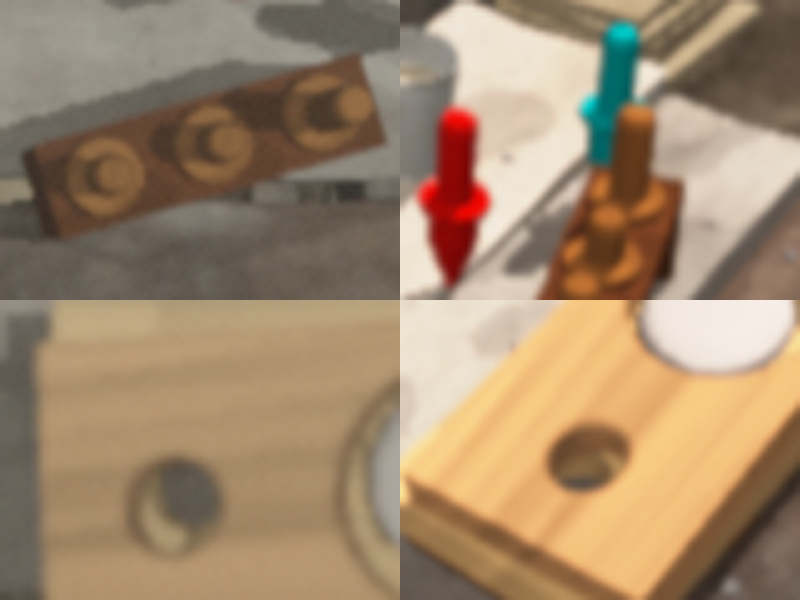

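The tall-handled pin is the rightmost. Its collar is at top (404.5,212.5) and its handle tip at (413.5,210.7). The upper hole is at (156.5,218), and the lower hole shows toward its upper right.

```bash
python3 - <<'E'
from h import *
a=load('top0');b=load('side0')
p=lambda *x:print(np.round(x,4))
p(*atz(a,404.5,212.5,.076));p(*atz(a,413.5,210.7,.132))
p(*atz(b,290+80*238/400,140+60*112/300,.132))
p(*atz(a,156.5,218,.062));p(*atz(b,170+590/5,285+156/5,.062))
# rack end pins
p(*atz(a,350.5,229.5,.076)); p(*atz(a,241,212.5,.068)); 
# lower board corners-ish
for u,v in((137,245),(264,240),(265,185),(137,187)):p(*atz(a,u,v,.062))
E
```

```text
[ 0.5338 -0.3568  0.076 ]
[ 0.5328 -0.3588  0.132 ]
[ 0.5321 -0.3571  0.132 ]
[0.5227 0.2096 0.062 ]
[0.3878 0.1203 0.062 ]
[ 0.4956 -0.2329  0.076 ]
[0.5348 0.0143 0.068 ]
[0.4607 0.253  0.062 ]
[ 0.4726 -0.038   0.062 ]
[ 0.599  -0.0398  0.062 ]
[0.5948 0.2579 0.062 ]
```

```bash
python3 -m jog '[[5,-0.7,0,0,0,-0.14],[10,-1.3,0,0,0,-0.28],[15,-2,0,0,0,-0.42],[20,-2.6,0,0,0,-0.56],[25,-3.3,0,0,0,-0.70],[30,-4,0,0,0,-0.84],[34,-4.6,0,0,0,-0.98],[37,-5,0,0,0,-1.12]]' 64 ; python3 -m jog '[[0,0,0,0,0,-0.14],[0,0,0,0,0,-0.28],[0,0,0,0,0,-0.42],[0,0,0,0,0,-0.451],[0,0,0,0,0,-0.451]]'
python3 - <<'E'
from h import *
snap('wrist','w1'); o=ctrl.get_obs();print(o['ee_pos'],o['eef_rot'],o['time_s'])
E
```

```text
time_s: 0.9
ee_pos: [0.5012, -0.3697, 0.4041]
eef_rot: [-3.141, -0.001, 1.421]
force: [-1.0, -1.0, 0.4]
grip_width: 0.0602
grip_force: 0.0
time_s: 1.4
ee_pos: [0.499, -0.3714, 0.4042]
eef_rot: [-3.141, -0.001, 1.865]
force: [-0.2, 0.2, 0.1]
grip_width: 0.0602
grip_force: 0.0
[ 0.49895979 -0.37140006  0.40431593] [-3.14122179e+00 -5.17608573e-04  1.86374203e+00] 1.45
```

View pics/w1.png

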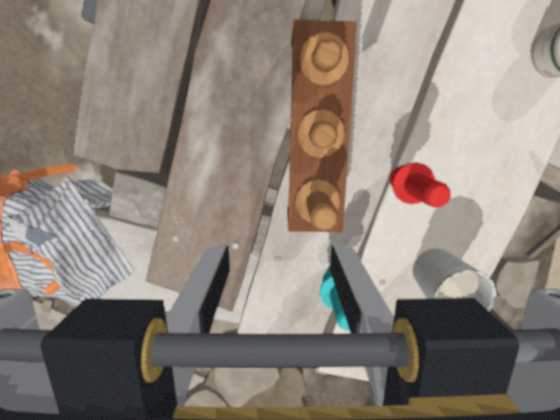

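Wrist view: the tall pin's collar centre is about (318,203) and its handle top about (324,211). The short pins are at (324,58) and (322,133). The turquoise decoy is near (340,300), just beyond the rack end.

```bash
python3 - <<'E'
from h import *
a=load('w1');t=load('top0')
p=lambda x:print(np.round(x,4))
p(atz(a,318.5,203,.076));p(atz(a,324,211,.132))
p(atz(a,324.5,58.5,.076))
p(atz(a,410,183,.06));p(atz(a,436,194,.12))
p(atz(t,383,178,.06));p(atz(t,443,189,.06)); p(atz(t,450,187,.12))
o=ctrl.get_obs()['ee_pos'];y=1.865
for q in((.5335,-.357),):
  d=np.array(q)-o[:2];p([d@[np.cos(y),np.sin(y)],d@[np.sin(y),-np.cos(y)]])
E
```

```text
[ 0.5351 -0.3589  0.076 ]
[ 0.5307 -0.3524  0.132 ]
[ 0.4984 -0.2332  0.076 ]
[ 0.6208 -0.3151  0.06  ]
[ 0.619  -0.3135  0.12  ]
[ 0.6158 -0.3139  0.06  ]
[ 0.5901 -0.4548  0.06  ]
[ 0.5858 -0.4458  0.12  ]
[0.0038 0.0372]
```

```bash
python3 -m jog '[[0.3,3.7,0,0,0,0],[0.3,3.7,2.5,0,0,0],[0.3,3.7,5,0,0,0],[0.3,3.7,7.5,0,0,0],[0.3,3.7,9.5,0,0,0],[0.3,3.7,11,0,0,0],[0.3,3.7,11.3,0,0,0],[0.3,3.7,11.3,0,0,0]]'
python3 -m jog '[[0,0,0,0,0,0],[0,0,0,0,0,0],[0,0,0,0,0,0],[0,0,0,0,0,0],[0,0,0,0,0,0],[0,0,0,0,0,0]]' 0 25
python3 - <<'E'
from h import *
c=snap('side','s2'); w=snap('wrist','w2')
cv2.imwrite('pics/v2.png',np.hstack([cv2.resize(c['img'][100:250,260:460],(400,300)),cv2.resize(w['img'],(400,300))]))
E
```

```text
time_s: 2.25
ee_pos: [0.5336, -0.3579, 0.2918]
eef_rot: [-3.142, -0.0, 1.864]
force: [0.7, 0.7, 0.9]
grip_width: 0.0604
grip_force: 0.0
time_s: 2.85
ee_pos: [0.5335, -0.3578, 0.2918]
eef_rot: [3.141, 0.0, 1.865]
force: [0.1, -0.2, 1.5]
grip_width: 0.0234
grip_force: 25.0
```

View pics/v2.png

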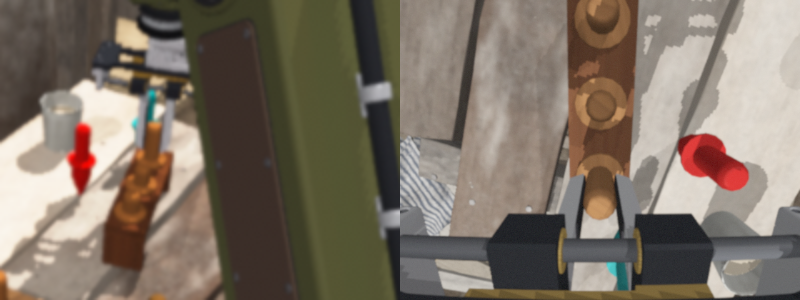

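The pin is gripped (23.4 mm). Next I lift it 13.5 cm and carry it toward the mould, stopping short so the wrist camera can see the holes.

```bash
python3 -m jog '[[0,0,-1,0,0,0],[0,0,-3,0,0,0],[0,0,-5.5,0,0,0],[0,0,-8,0,0,0],[0,0,-10.5,0,0,0],[0,0,-13,0,0,0],[0,0,-13.5,0,0,0],[0,0,-13.5,0,0,0]]' 0 40
python3 -m jog '[[3,0.9,0,0,0,0],[7,2,0,0,0,0],[11.5,3.3,0,0,0,0],[16,4.6,0,0,0,0],[20.5,5.9,0,0,0,0],[25,7.3,0,0,0,0],[29.5,8.6,0,0,0,0],[34,9.9,0,0,0,0]]'
python3 -m jog '[[4.5,1.3,0,0,0,0],[8.5,2.5,0,0,0,0],[11.5,3.4,0,0,0,0],[12,3.5,0,0,0,0],[12,3.5,0,0,0,0],[12,3.5,0,0,0,0]]'
python3 - <<'E'
from h import *
c=snap('side','s3'); w=snap('wrist','w3')
E
```

```text
time_s: 3.75
ee_pos: [0.5334, -0.3577, 0.4271]
eef_rot: [3.141, 0.001, 1.865]
force: [0.7, 0.2, -1.3]
grip_width: 0.0233
grip_force: 40.0
time_s: 4.55
ee_pos: [0.5292, -0.0019, 0.4251]
eef_rot: [-3.14, -0.001, 1.865]
force: [0.1, -0.1, -0.8]
grip_width: 0.0233
grip_force: 40.0
time_s: 5.15
ee_pos: [0.5285, 0.1204, 0.4259]
eef_rot: [-3.14, 0.0, 1.864]
force: [-0.2, 0.0, -0.1]
grip_width: 0.0233
grip_force: 40.0
```

View pics/w3.png

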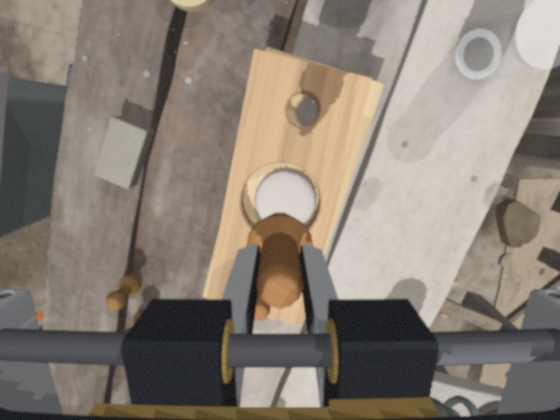

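The mould is in view, with the hole near (303,109). I need an enlarged crop to separate the two rims.

```bash
python3 - <<'E'
from h import *
crop('w3',273,84,60,50,12)
E
```

```text
(no output)
```

View pics/w3_c273.png

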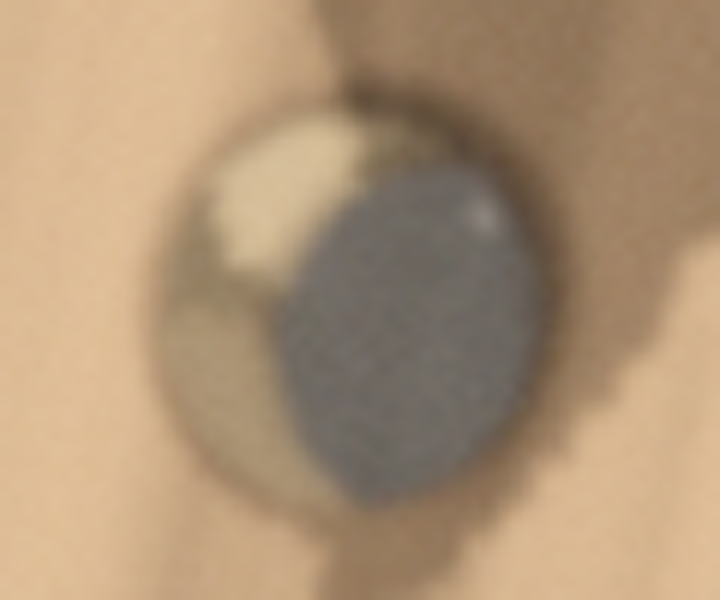

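```bash
cat > f.py <<'E'
from h import *
a=load('w3');P=lambda u,v,z:atz(a,273+u/12-.46,84+v/12-.46,z)
U=np.array([P(155,312,.062),P(565,312,.062),P(360,95,.062),P(360,530,.062)])
print(np.round(U,4),U.mean(0), np.linalg.norm(U[0]-U[1]),np.linalg.norm(U[2]-U[3]))
# lower rim points (left arc) fit with radius 17
L=np.array([P(u,v,.042)[:2] for u,v in((275,330),(300,260),(290,400),(345,200),(345,490),(320,455))])
from scipy.optimize import least_squares
r=least_squares(lambda c:np.hypot(*(L-c).T)-.017,L.mean(0)+[.015,0]);print(r.x,r.fun)
p=[]
# top picture check
t=load('top0')
for X in(U.mean(0),[*r.x,.042]):
  q=proj(t,X);print(q,((q[0]-130)*6.67,(q[1]-187)*6.67+300))
E
python3 f.py
```

```text
[[0.5083 0.2079 0.062 ]
 [0.5414 0.218  0.062 ]
 [0.5195 0.2296 0.062 ]
 [0.5303 0.1958 0.062 ]] [0.52485905 0.21280677 0.062     ] 0.034645093643851196 0.03546184540163867
[0.53622367 0.21432242] [ 5.94606134e-04 -7.11517072e-05 -6.96241123e-05 -2.87190138e-04
  4.19986378e-05 -3.63640984e-04]
(np.float64(155.15666877487934), np.float64(217.0460241258101)) (np.float64(167.79498072844515), np.float64(500.4069809191534))
(np.float64(157.34922882425946), np.float64(212.86546125858342)) (np.float64(182.41935625781056), np.float64(472.5226265947514))
```

The two fits agree with an offset of 11.4 mm. I hover the nose just above the middle of the overlap and check with the other cameras.

```bash
python3 -m jog '[[3,1,0,0,0,0],[6,1.9,0,0,0,0],[8.7,2.8,2,0,0,0],[8.7,2.8,4,0,0,0],[8.7,2.8,6,0,0,0],[8.7,2.8,7,0,0,0],[8.7,2.8,7,0,0,0],[8.7,2.8,7,0,0,0]]'
python3 - <<'E'
from h import *
c=snap('side','s4'); t=snap('top','t4'); o=ctrl.get_obs()
print(o['ee_pos'],o['force'])
n=np.array(o['ee_pos'])
for z in(.075,.133): print(proj(c,[n[0],n[1],z]))
for X in([.524,.2115,.062],[.5355,.213,.042]):print(proj(c,X))
cv2.imwrite('pics/v4.png',cv2.resize(c['img'][250:350,150:270],(720,600),interpolation=cv2.INTER_CUBIC))
E
```

```text
time_s: 6.05
ee_pos: [0.5303, 0.2122, 0.3575]
eef_rot: [3.141, -0.0, 1.864]
force: [-0.7, 0.7, -0.8]
grip_width: 0.0232
grip_force: 40.0
[0.53023262 0.21237535 0.3577997 ] [ 0.41119373 -0.56247325 -0.90356862]
(np.float64(205.26076194633674), np.float64(310.53706209934165))
(np.float64(202.31631059642984), np.float64(291.75308681959814))
(np.float64(208.4601334727521), np.float64(315.636625195365))
(np.float64(204.73104533405848), np.float64(319.5964743517112))
```

View pics/v4.png

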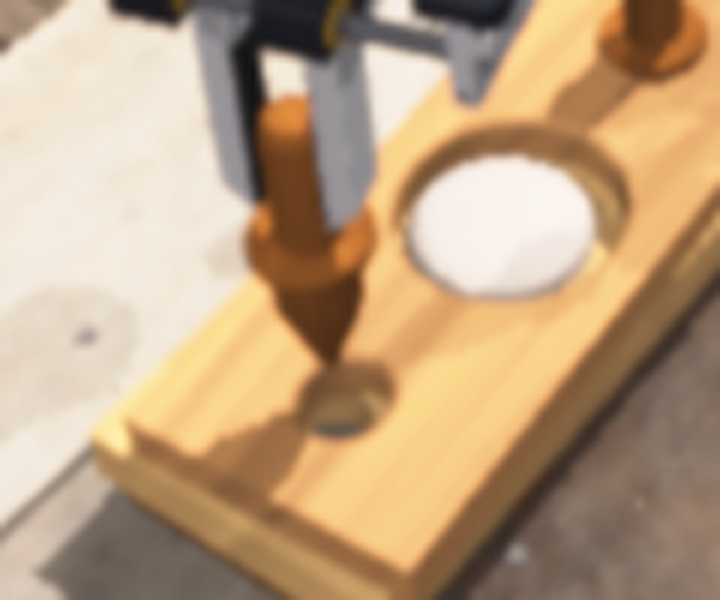

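In the side view the nose is at full-frame (205.5,310.3), as predicted. The hole is at (207.8,316.3), within 1 px of the model. I lower the nose into the overlap.

```bash
python3 -m jog '[[0,0,0.7,0,0,0],[0,0,1.4,0,0,0],[0,0,1.9,0,0,0],[0,0,2.4,0,0,0],[0,0,2.9,0,0,0],[0,0,3.3,0,0,0],[0,0,3.3,0,0,0]]' 0 50
python3 -m jog '[[0,0,0.4,0,0,0],[0,0,0.7,0,0,0],[0,0,0.7,0,0,0],[0,0,0.7,0,0,0]]'
```

```text
time_s: 6.85
ee_pos: [0.53, 0.2126, 0.323]
eef_rot: [-3.141, 0.0, 1.865]
force: [0.3, -1.1, -0.3]
grip_width: 0.0229
grip_force: 50.0
time_s: 7.25
ee_pos: [0.53, 0.2126, 0.3166]
eef_rot: [-3.141, -0.0, 1.865]
force: [-0.6, 0.2, -0.7]
grip_width: 0.0232
grip_force: 50.0
```

```bash
python3 -m jog '[[0,0,0.3,0,0,0],[0,0,0.5,0,0,0],[0,0,0.7,0,0,0],[0,0,0.7,0,0,0]]'
python3 -m jog '[[0,0,0.2,0,0,0],[0,0,0.3,0,0,0],[0,0,0.3,0,0,0]]'
```

```text
time_s: 7.65
ee_pos: [0.53, 0.2127, 0.3092]
eef_rot: [-3.141, -0.0, 1.865]
force: [-1.1, 0.2, -1.4]
grip_width: 0.0226
grip_force: 50.0
time_s: 7.95
ee_pos: [0.53, 0.2126, 0.3065]
eef_rot: [-3.141, 0.0, 1.865]
force: [-1.5, 0.2, -0.8]
grip_width: 0.0234
grip_force: 50.0
```

The board resists about 1 N in -x as expected, so the taper is working. I continue down while following the lower hole's rim toward its axis.

```bash
python3 -m jog '[[0,0.03,0.2,0,0,0],[-0.02,0.1,0.4,0,0,0],[-0.04,0.2,0.7,0,0,0],[-0.04,0.2,0.7,0,0,0]]'
python3 -m jog '[[-0.01,0.07,0.2,0,0,0],[-0.03,0.15,0.4,0,0,0],[-0.03,0.15,0.4,0,0,0]]'
```

```text
time_s: 8.35
ee_pos: [0.5321, 0.2128, 0.2991]
eef_rot: [-3.141, 0.0, 1.865]
force: [0.2, 0.3, 0.2]
grip_width: 0.0228
grip_force: 50.0
time_s: 8.65
ee_pos: [0.5336, 0.213, 0.2953]
eef_rot: [-3.141, 0.0, 1.865]
force: [-0.1, -0.1, -0.6]
grip_width: 0.0231
grip_force: 50.0
```

```bash
python3 -m jog '[[-0.01,0.06,0.2,0,0,0],[-0.02,0.12,0.35,0,0,0],[-0.02,0.12,0.35,0,0,0]]'
python3 -m jog '[[-0.01,0.05,0.2,0,0,0],[-0.01,0.08,0.4,0,0,0],[-0.01,0.08,0.4,0,0,0]]'
```

```text
time_s: 8.95
ee_pos: [0.5348, 0.2131, 0.2919]
eef_rot: [-3.141, 0.0, 1.865]
force: [-0.6, 0.4, -0.6]
grip_width: 0.0232
grip_force: 50.0
time_s: 9.25
ee_pos: [0.5356, 0.2133, 0.2878]
eef_rot: [-3.141, 0.0, 1.865]
force: [-0.3, 0.1, -0.8]
grip_width: 0.0236
grip_force: 50.0
```

```bash
python3 -m jog '[[0,0,0.2,0,0,0],[0,0,0.35,0,0,0],[0,0,0.45,0,0,0],[0,0,0.45,0,0,0]]'
```

```text
time_s: 9.65
ee_pos: [0.5356, 0.2133, 0.2838]
eef_rot: [3.141, 0.0, 1.865]
force: [0.4, 0.1, 0.4]
grip_width: 0.0234
grip_force: 50.0
```

```bash
python3 -m jog '[[0,0,0.1,0,0,0],[0,0,0.2,0,0,0],[0,0,0.2,0,0,0]]'
python3 - <<'E'
from h import *
c=snap('side','s5'); o=ctrl.get_obs(); print(o['force'],o['ee_pos'])
cv2.imwrite('pics/v5.png',cv2.resize(c['img'][250:350,150:270],(720,600),interpolation=cv2.INTER_CUBIC))
E
```

```text
time_s: 9.95
ee_pos: [0.5361, 0.2132, 0.2836]
eef_rot: [3.138, 0.0, 1.865]
force: [-0.3, -3.2, 14.4]
grip_width: 0.0228
grip_force: 50.0
[-0.22815154 -2.83658858 14.43928739] [0.53614109 0.21316691 0.28363735]
```

View pics/v5.png

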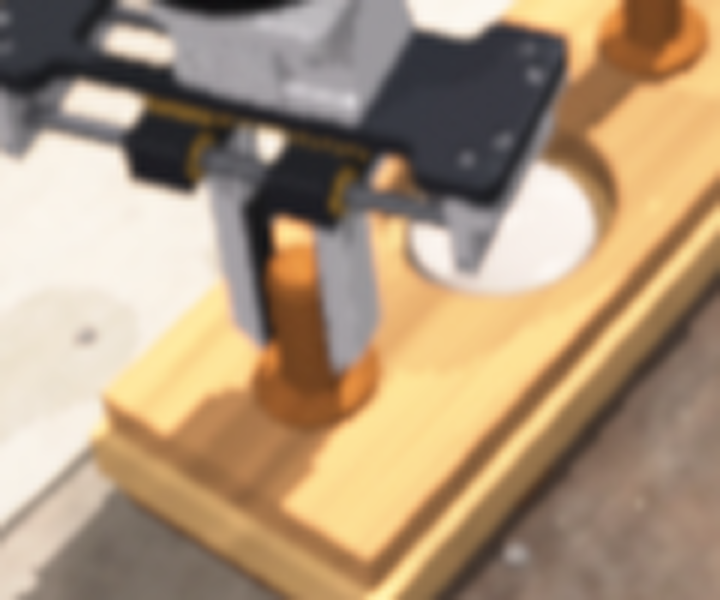

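The collar sits on the upper board with 14 N of contact, and the boards are in line. I ease off, release and retreat.

```bash
python3 -m jog '[[0,0,-0.1,0,0,0],[0,0,-0.15,0,0,0]]' 
python3 -m jog '[[0,0,0,0,0,0],[0,0,0,0,0,0],[0,0,0,0,0,0],[0,0,0,0,0,0],[0,0,0,0,0,0]]' 65
python3 -m jog '[[0,0,-2,0,0,0],[0,0,-5,0,0,0],[0,0,-8,0,0,0],[-4,0,-11,0,0,0],[-8,0,-13,0,0,0],[-12,0,-14,0,0,0],[-12,0,-14,0,0,0],[-12,0,-14,0,0,0]]'
python3 - <<'E'
from h import *
c=snap('side','s6'); w=snap('wrist','w6')
r=lambda i:cv2.resize(i,(400,400),interpolation=cv2.INTER_CUBIC)
cv2.imwrite('pics/v6.png',np.hstack([r(c['img'][250:350,150:250]),r(w['img'][0:300,150:450])]))
E
```

```text
time_s: 10.2
ee_pos: [0.5358, 0.2133, 0.2838]
eef_rot: [3.14, 0.0, 1.865]
force: [0.9, -1.5, 2.9]
grip_width: 0.0231
grip_force: 50.0
time_s: 10.7
ee_pos: [0.5355, 0.2133, 0.283]
eef_rot: [-3.141, -0.0, 1.865]
force: [-0.6, -0.5, -0.7]
grip_width: 0.0591
grip_force: 0.0
time_s: 11.5
ee_pos: [0.5704, 0.098, 0.423]
eef_rot: [-3.141, -0.0, 1.863]
force: [-1.2, 0.2, 0.1]
grip_width: 0.0614
grip_force: 0.0
```

View pics/v6.png

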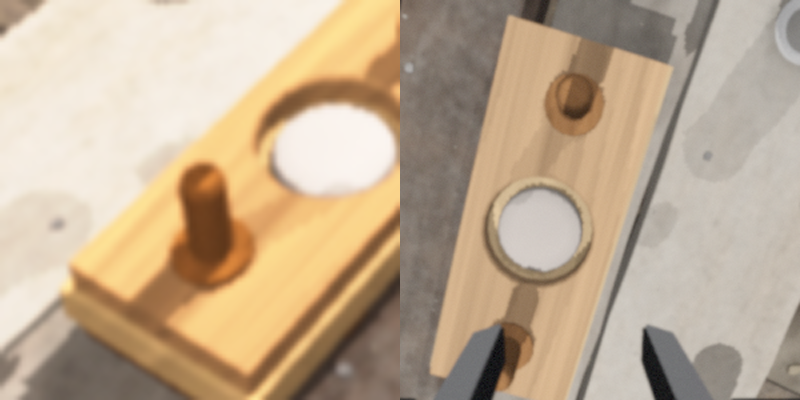

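The pin stands upright with its collar on the board, the boards are in line, and the gripper is clear. I'm handing in.

```bash
python3 -c "
from station import ctrl
print(ctrl.hand_in())"
```

```text
the job is handed in; nothing more can be done
None
```

The tall-handled pin is pushed home with its collar on the upper board, its taper drew the boards into line, it has been released, and the job was handed in at about 11.6 s.

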